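Run the third channel on a harness tester

ROBOT

A 7-joint arm with a two-finger parallel gripper is mounted at the origin on the work surface. World frame = base frame: x ahead of the robot, y to its left, z up, the work surface at z = 0. Lengths are in m, angles in rad, forces in N, time in s.
With the tool pointing down it reaches from about 0.4 to 0.85 m from the base axis. Payload 4.5 kg.
Tool frame: the origin (TCP) lies between the finger pads, 19 mm behind the fingertips; this is the grasp point; z points along the fingers, y is the line along which they close (so a half turn about z gives the same grasp; the last joint's range is limited). The gripper opens to 88 mm and grips with 3 to 60 N. Pads are 18 mm wide; open, the fingers measure 123 mm over their backs; the gripper's body (75 mm by 187 mm) begins 45 mm behind the grasp point.
Start: joints at [1.373, 0.689, -0.195, 1.565, 0.157, 0.902, -0.215], TCP at [0.144, -0.608, 0.257] pointing down, gripper open.
Joint ranges: [-3.01, 3.01], [-0.46, 2.08], [-1.47, 1.51], [0.13, 2.56], [-1, 4.14], [0.04, 2.09], [-2.66, 2.66]. Speed limits (rad/s): [2.57, 2.57, 3.14, 3.14, 3.14, 3.14, 3.14].

INTERFACE

Orientations are given as a rotation vector (axis times angle).
In Python, from cell import bot gives the robot as it stands. The module is installed in compiled form; this text tells all that it offers.
- The arm moves only by the tool jog_arm, never from a script. Its argument "increments" is a list that holds one entry, the list of rows, each a list of 7 numbers: the shift along the tool's x, y, z scaled (see below), then the turn, a rotation vector about the tool's x, y, z scaled (see below), then the opening, from 0 (shut) to 1 (fully open). A call has 1 to 12 rows; each row is the pose to reach, as a shift and turn from the pose commanded when the call began, along the tool's axes at that moment; what a row does not reach only later rows make up. The controller multiplies each number of a shift by 0.1 m and each number of a turn by 30 degrees. A row lasts 1/8 s, in which the tool goes at most 62.5 mm and 10.7 degrees, less where a joint would pass 70% of its speed; a pose out of reach is approached as far as the arm can. A call with a number of a shift or a turn outside -1 to 1 is refused whole. A call with a gripper value outside its range is refused whole. The fingers move at their own pace and stop on an object; "force" is the grip in N (left out, the last holds). Time passes only in rows, so rows that repeat a pose let the fingers close. It gives the time, the measured TCP pose, the force, the opening and the grip force at its end, in the units of the state.
- bot.get_obs(): the state, without advancing time (a new reading comes with each control period).
- bot.snapshot(name): name is "scene" or "top"; returns the picture (400x640x3 uint8, red, green, blue); there is no depth.
- bot.camera_model(name): a dict with "fx", "fy", "cx", "cy" (pixels), "dist" ([k1, k2, p1, p2, k3] as OpenCV has them; the pictures are not rectified), "pose" (4x4, takes a point from camera to world coordinates). Camera axes: x right, y up, looking along -z (the intrinsics and any distortion apply to the point x, -y, -z); pixel columns grow to the right and rows downward; lengths in m; the calibration is good to about 2 mm. A picture is of the moment at which its call begins. camera_model takes no time and is no camera call.
- bot.job_done(): hands the job in; it is judged then, once.
The state is a dict: "time": time; "joint_pos": joint angles; "joint_vel": joint speeds; "joint_efforts": joint torques, N m; "tcp_pos": TCP position; "orientation": TCP orientation; "contact_force": force on the tool from outside, world axes, zero at the start; "ft_torque": the same for the moment, N m; "opening": finger opening in m; "gripper_force": force on a finger pad.
Only numpy, scipy, OpenCV 4.12 (cv2) and the standard library are available. Lean on these libraries where they do the work, as an engineer would, in place of code of your own. Each camera call takes 0.05 s, during which the arm holds its last target. There are 200 camera calls.

TASK

Start the harness tester by pressing the push button on the small box fully down and letting it come back up. Then take the pointer knob on the square box and turn it clockwise, counting the clicks, to the third stop (three clicks on from where it rests) without ever running on to the fourth. The knob springs back if it is let go, so finish while still holding it at the third stop with the gripper; leave the loose parts lying where they are.

Things in the scene. Friction and masses are not known exactly. Their poses are not given: they have to be found in the camera images.
- start_box: small plain aluminium box, 90 x 75 mm (its x, y) and 45 mm tall, fixed on the mat; carries the push button at the middle of its top. Origin: centre of its underside, z up.
- start_top (a point): centre of the top face of the push button, a white plastic plunger of 28 mm diameter in a black round collar (44 mm diameter, 12 mm high) on the small box. When up its top stands 67 mm above the box's underside and 10 mm above the collar; it is pressed straight down.
- start (a joint): travel of the push button in m: 0 up, 0.006 fully down (against the end stop; counts as pressed from 0.005). Its spring starts at about 1.5 N and takes 5 N to be fully down; it comes up by itself.
- selector_box: Square painted steel box, 120 x 120 mm, 55 mm tall, fixed on the mat; on its top a bright round dial with six dark ticks, one per stop, 41 mm from the centre. Origin: centre of its underside, z up. The resting stop's tick lies along the box's own +x, the others follow clockwise (from above) every 24 degrees.
- selector_grip (a point): On the pointer knob's axis, 28 mm above the square box's top face; grip with the TCP here. The knob is a black bar, 16 mm wide (y), from 26 mm behind to 30 mm ahead of the axis (x; the +x end is a pointed nose with a light line), spanning 10 to 38 mm above the box's top, on a 20 mm round neck. The frame turns with it: x towards the nose, z up.
- selector (a joint): Knob angle, rad: 0 at rest on its end stop (so at the start), growing clockwise from above. Stops every 24 deg: first click 0.419, second 0.838, third 1.257, fourth 1.676. A spring pulls it back: 0.05 N m at rest, 0.09 at the third stop; each click adds a ripple of 0.04 N m, against the turn just after a stop, with it just before the next.
- joystick_base: loose bystander: black plastic joystick base, 95 x 65 mm steel plate with a 60 mm square body and a short shaft, 75 mm tall in all. Origin: centre of the underside. Leave it.
- microswitch: loose bystander: silver microswitch, 28 x 10 x 16 mm (16 tall). Origin: centre of the underside. Leave it.
- clip_a: loose bystander: white nylon U-shaped board clip 22 x 14 x 18 mm, next to the square box. Origin: centre of the underside. Leave it.
- clip_b: loose bystander: the same kind of clip, next to the small box. Leave it.
- clip_c: loose bystander: the same kind of clip, at the far side of the mat. Leave it.
- coin_chute: loose bystander: brass coin chute, a channel 120 x 50 mm and 33 mm tall. Origin: centre of the underside. Leave it.
- screwdriver: loose bystander: screwdriver lying on the bench along the left edge of the mat. Leave it.
There are look-alikes about, which are no part of the job. Leave any brown, pink or turquoise look-alike of the selector_box alone.

How it is judged:
On the way, in this order (a step that is already met when the one before it is completed fails the run):
1. the push button is fully down, the knob still at rest (value of joint start above 0.005 m and value of joint selector below 0.15 rad), for 0.05 s.
2. the push button has come back up, the knob still at rest (value of joint start below 0.001 m and value of joint selector below 0.15 rad), for 0.05 s.
3. the knob is held at the third stop by the gripper (value of joint selector between 1.107 and 1.407 rad and contact force between the fingers and selector_box above 1 N), for 0.3 s.
At the end, for the whole second after the job is handed in: The program ends while the fingers hold the knob (more than 1 N of contact) at the third stop, 1.257 rad within 0.15 rad (8.6 degrees), and still (under 0.1 rad/s); the push button is up (less than 1 mm down) (all of step 3 and value of joint start below 0.001 m and velocity of joint selector between -0.1 and 0.1 rad/s); the arm keeps its last pose, push and grip.
It fails at once if the knob ran past the third stop towards the fourth (more than half way, 1.466 rad) (value of joint selector above 1.466 rad).
It fails at once if a loose part was moved more than 20 mm (distance of any of joystick_base, microswitch, clip_a, clip_b, clip_c, coin_chute, screwdriver from where it was at the start of the episode above 0.02 m).
It also fails if it takes over 54 s, if anything falls off the work surface, if the arm or the gripper's body presses on something with over 40 N, if the wrist force passes 120 N, or if a joint passes its speed limit or range.

## Working session

There is one attempt and no reset: what is moved stays moved. The work goes in short steps, Python scripts to look and compute and a tool call to move; the robot and the scene stay as the last step left them, time stands still between calls to the robot, and variables do not carry over. Pictures are saved under pics/ and viewed, at most 10 in all, crops included, and the job is handed in when it is done.

Besides the shell and the picture viewer there is one more tool, called after "Emit:" in YAML: its name, and indented under it one key for each argument. jog_arm: Moves the arm, as the interface text tells. Shifts and turns lie within -1 to 1; 1 stands for 0.1 m of shift or 30 degrees of turn. Its arguments: {"type":"object","properties":{"increments":{"type":"array","items":{"type":"array","items":{"type":"array","items":{"type":"number"}}}},"force":{"type":"number"}},"required":["increments"]}

```bash
mkdir -p pics; python3 - <<'E'
from cell import bot
import cv2
o=bot.get_obs()
print(o)
for n in("scene","top"):
    cv2.imwrite(f"pics/{n}0.png",cv2.cvtColor(bot.snapshot(n),cv2.COLOR_RGB2BGR)); print(bot.camera_model(n))
E
```

```text
{'time': 0.0, 'joint_pos': array([ 1.37281877,  0.6899454 , -0.19449793,  1.56636895,  0.15729765,
        0.90253404, -0.21508565]), 'joint_vel': array([ 0.0015332 , -0.00130618, -0.00014846, -0.00109701,  0.00036543,
        0.00011019, -0.00033903]), 'joint_efforts': array([-5.72990721e-04, -5.27572668e+01, -1.26710918e+00, -1.53430635e+01,
       -5.25785610e-02,  6.38637808e-03,  1.48348595e-04]), 'tcp_pos': array([ 0.14336777, -0.607697  ,  0.25662706]), 'orientation': array([-3.11868796e+00, -3.63186713e-01,  5.77655771e-04]), 'contact_force': array([-0.53883212,  0.24854097, -0.21516918]), 'ft_torque': array([-0.02009416,  0.01578317,  0.00171707]), 'gripper_force': 0.0, 'opening': 0.08793978504847388}
{'fx': 450.19205857296225, 'fy': 450.19205857296225, 'cx': 321.36624006167915, 'cy': 198.62655780259863, 'dist': array([0.01750215, 0.        , 0.        , 0.        , 0.        ]), 'pose': array([[-0.57563642, -0.54966835,  0.60539856,  1.44810449],
       [ 0.81768478, -0.38163405,  0.43098381,  0.72595001],
       [-0.00585745,  0.74311517,  0.6691379 ,  1.01765168],
       [ 0.        ,  0.        ,  0.        ,  1.        ]])}
{'fx': 436.58362460578985, 'fy': 436.58362460578985, 'cx': 322.0761300861072, 'cy': 198.56386210394174, 'dist': array([-0.02861777,  0.        ,  0.        ,  0.        ,  0.        ]), 'pose': array([[ 4.70951052e-04,  9.92635870e-01, -1.21135494e-01,
         4.28640371e-01],
       [-9.99997176e-01,  1.85316616e-04, -2.36922964e-03,
         1.08127187e-01],
       [-2.32933390e-03,  1.21136267e-01,  9.92633154e-01,
         1.31098068e+00],
       [ 0.00000000e+00,  0.00000000e+00,  0.00000000e+00,
         1.00000000e+00]])}
```

View pics/top0.png

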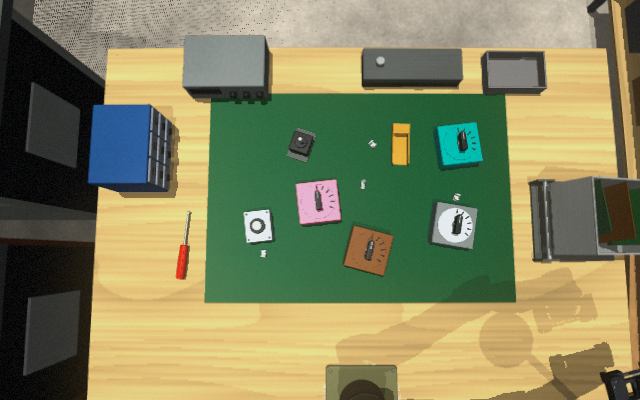

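View pics/scene0.png

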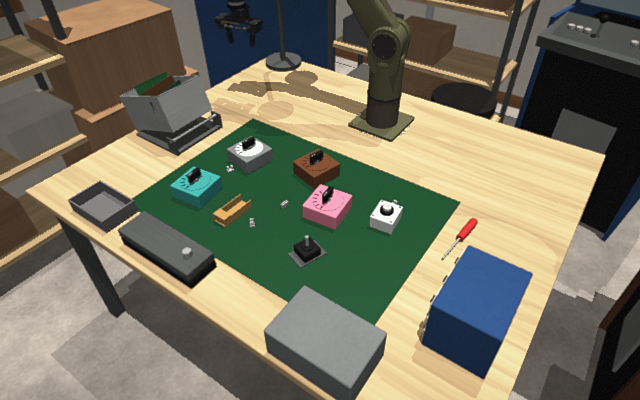

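Selector candidates in the top picture: grey box with bright dial (455,226), pink (319,203), brown (370,250), turquoise (460,145). I choose the grey one, since the description has a bright dial and excludes the other colours. The start box is at (258,226), with clip_b at (263,253) and clip_a at (457,197). Next is a close crop to check the choice.

```bash
python3 - <<'E'
import cv2,numpy as np
t=cv2.imread("pics/top0.png")
a=cv2.resize(t[190:260,420:490],(560,560)[::1],interpolation=cv2.INTER_CUBIC)[:, :]
b=cv2.resize(t[200:260,230:290],(400,400),interpolation=cv2.INTER_CUBIC)
a=cv2.resize(t[190:260,422:487],(390,420),interpolation=cv2.INTER_CUBIC)
b=cv2.resize(t[195:265,228:293],(390,420),interpolation=cv2.INTER_CUBIC)
s=cv2.imread("pics/scene0.png")
cv2.imwrite("pics/crop.png",np.hstack([a,b]))
E
```

```text
(no output)
```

View pics/crop.png

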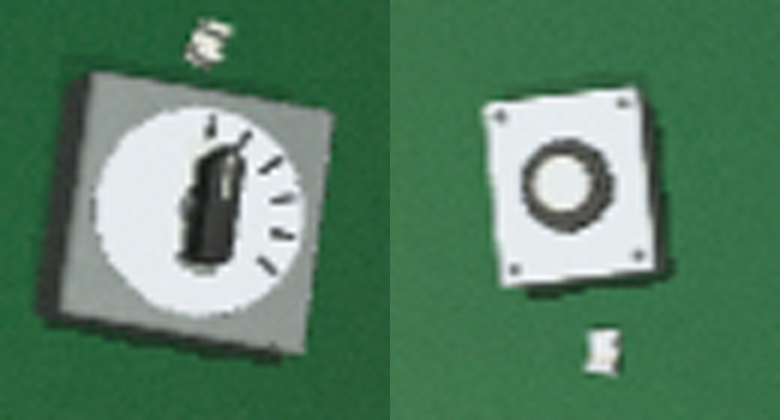

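The crop shows the grey box with white dial. Its top-face corners are near crop (90,72), (332,112), (302,353) and (60,315), and the resting tick is at (211,127). The button's white top is at crop (563,184).

```bash
cat > h.py <<'E'
import numpy as np,cv2
from cell import bot
def K(m): return np.array([[m["fx"],0,m["cx"]],[0,m["fy"],m["cy"]],[0,0,1]])
def ray(n,px,z):
    m=bot.camera_model(n);u=cv2.undistortPoints(np.array(px,float).reshape(-1,1,2),K(m),m["dist"])[:,0]
    T=m["pose"];d=np.c_[u[:,0],-u[:,1],-np.ones(len(u))]@T[:3,:3].T;c=T[:3,3]
    return c+d*((z-c[2])/d[:,2])[:,None]
def proj(n,P):
    m=bot.camera_model(n);T=m["pose"];p=(np.atleast_2d(P)-T[:3,3])@T[:3,:3]*[1,-1,-1]
    return cv2.projectPoints(p.reshape(-1,1,3),np.zeros(3),np.zeros(3),K(m),m["dist"])[0][:,0]
E
python3 - <<'E'
from h import *
np.set_printoptions(precision=4,suppress=True)
f=lambda L,o:(np.array(L)+.5)/6-.5+o
c=ray("top",f([(90,72),(332,112),(302,353),(60,315)],[422,190]),.055)
print("corners",c,"sides",np.linalg.norm(c-np.roll(c,1,0),axis=1),"ctr",c.mean(0))
e=(c[0]-c[3]+c[1]-c[2]);print("yaw+x",np.degrees(np.arctan2(e[1],e[0])))
t=ray("top",f([(211,127),(247,138),(272,163),(283,199),(284,234),(268,266)],[422,190]),.057)-c.mean(0)
print("ticks",np.linalg.norm(t[:,:2],axis=1),np.degrees(np.arctan2(t[:,1],t[:,0])))
g=f([(484-390,103),(638-390,87),(661-390,270),(503-390,287)],[228,195])
d=ray("top",g,.045);print("start",d.mean(0),np.linalg.norm(d-np.roll(d,1,0),axis=1))
b=ray("top",f([(563-390,184)],[228,195]),.067);print("button",b, "collar",ray("top",f([(567-390,185)],[228,195]),.057))
# refine in both views: fit dial/white blob
for n in("top","scene"):
    im=cv2.imread(f"pics/{n}0.png");hsv=cv2.cvtColor(im,cv2.COLOR_BGR2HSV)
    print(n,"proj sel ctr",proj(n,[*c.mean(0)[:2],.055]),"btn",proj(n,b))
s=cv2.imread("pics/scene0.png")
for p in c:
    u,v=proj("scene",p)[0];cv2.circle(s,(int(u*8),int(v*8)),6,(0,0,255),-1,shift=3) if 0 else s.__setitem__((int(round(v)),int(round(u))),(0,0,255))
for p in list(d)+list(b):
    u,v=proj("scene",p)[0];s[int(round(v)),int(round(u))]=(0,0,255)
A=cv2.resize(s[130:180,220:280],(480,400),interpolation=cv2.INTER_NEAREST);B=cv2.resize(s[190:240,366:406],(320,400),interpolation=cv2.INTER_NEAREST)
cv2.imwrite("pics/chk.png",np.hstack([A,B]))
E
```

```text
corners [[ 0.5732 -0.2209  0.055 ]
 [ 0.5537 -0.3377  0.055 ]
 [ 0.438  -0.3185  0.055 ]
 [ 0.4562 -0.203   0.055 ]] sides [0.1183 0.1184 0.1173 0.117 ] ctr [ 0.5053 -0.27    0.055 ]
yaw+x -9.073961477459331
ticks [0.0418 0.0437 0.0438 0.042  0.0427 0.042 ] [ -11.0947  -35.3117  -57.4037  -81.4332 -104.2987 -128.0176]
start [0.5039 0.2976 0.045 ] [0.0897 0.0752 0.0894 0.0765]
button [[0.5037 0.2983 0.067 ]] collar [[0.5039 0.2979 0.057 ]]
top proj sel ctr [[454.277  224.9745]] btn [[256.4167 225.25  ]]
scene proj sel ctr [[248.4763 148.493 ]] btn [[385.9177 206.4433]]
```

View pics/chk.png

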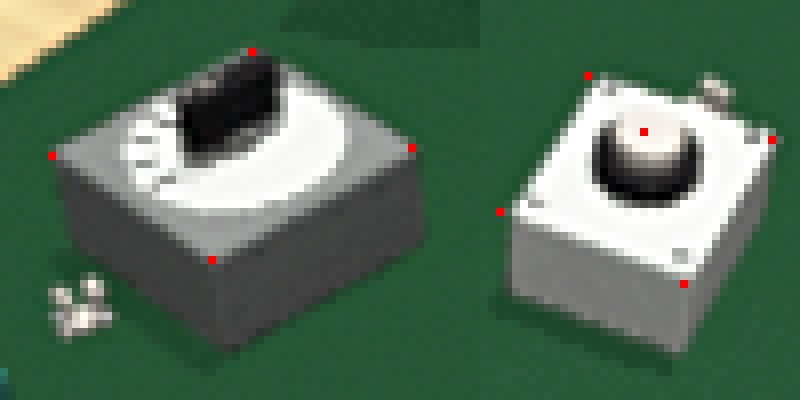

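Both views agree to about a pixel. The selector centre is ≈ (0.505,-0.270) with yaw ≈ -9.5°, and the button is at (0.504,0.298). I'm now moving around toward the button, high up, with the gripper shut.

Emit:
jog_arm:
  increments:
    - [[0.96, -0.59, 0, 0, 0, 0.443, 0], [0.96, -0.59, 0, 0, 0, 0.443, 0], [0.96, -0.59, 0, 0, 0, 0.443, 0], [0.96, -0.59, 0, 0, 0, 0.443, 0]]

```text
time: 0.6
tcp_pos: [0.2228, -0.5292, 0.2573]
orientation: [3.141, -0.0, -0.002]
contact_force: [-1.0, 0.1, -0.7]
opening: 0.0506
gripper_force: 0.0
```

Emit:
jog_arm:
  increments:
    - [[1, -1, 0, 0, 0, 0, 0], [1, -1, 0, 0, 0, 0, 0], [1, -1, 0, 0, 0, 0, 0], [1, -1, 0, 0, 0, 0, 0]]

```text
time: 1.1
tcp_pos: [0.3232, -0.4295, 0.2574]
orientation: [3.141, 0.0, -0.001]
contact_force: [-0.4, -1.1, -1.0]
opening: 0.01
gripper_force: 0.0
```

Emit:
jog_arm:
  increments:
    - [[1, -1, 0, 0, 0, 0, 0], [1, -1, 0, 0, 0, 0, 0], [1, -1, 0, 0, 0, 0, 0], [1, -1, 0, 0, 0, 0, 0]]

```text
time: 1.6
tcp_pos: [0.4227, -0.3305, 0.2573]
orientation: [3.14, -0.002, -0.001]
contact_force: [-0.5, -0.8, 0.1]
opening: 0.0006
gripper_force: 0.0
```

Emit:
jog_arm:
  increments:
    - [[0.8, -1, 0, 0, 0, 0, 0], [0.8, -1, 0, 0, 0, 0, 0], [0.8, -1, 0, 0, 0, 0, 0], [0.8, -1, 0, 0, 0, 0, 0]]

```text
time: 2.1
tcp_pos: [0.5017, -0.2322, 0.2572]
orientation: [3.139, -0.007, -0.003]
contact_force: [-0.5, -0.8, 1.0]
opening: 0.0005
gripper_force: 0.0
```

Emit:
jog_arm:
  increments:
    - [[0, -1, 0, 0, 0, 0, 0], [0, -1, 0, 0, 0, 0, 0], [0, -1, 0, 0, 0, 0, 0]]

```text
time: 2.48
tcp_pos: [0.5024, -0.1291, 0.2575]
orientation: [3.141, 0.0, -0.002]
contact_force: [0.5, -0.6, 0.1]
opening: 0.0004
gripper_force: 0.0
```

Emit:
jog_arm:
  increments:
    - [[0, -1, 0, 0, 0, 0, 0], [0, -1, 0, 0, 0, 0, 0], [0, -1, 0, 0, 0, 0, 0]]

```text
time: 2.85
tcp_pos: [0.5034, -0.0294, 0.2575]
orientation: [3.141, 0.0, -0.0]
contact_force: [0.8, -0.3, 0.5]
opening: 0.0006
gripper_force: 0.0
```

Emit:
jog_arm:
  increments:
    - [[0, -1, 0, 0, 0, 0, 0], [0, -1, 0, 0, 0, 0, 0], [0, -1, 0, 0, 0, 0, 0]]

```text
time: 3.22
tcp_pos: [0.5042, 0.0704, 0.2574]
orientation: [3.141, -0.0, 0.001]
contact_force: [0.1, -0.7, 0.3]
opening: 0.0006
gripper_force: 0.0
```

Emit:
jog_arm:
  increments:
    - [[0, -1, 0, 0, 0, 0, 0], [0, -1, 0, 0, 0, 0, 0], [0, -1, 0, 0, 0, 0, 0]]

```text
time: 3.6
tcp_pos: [0.5046, 0.1704, 0.2573]
orientation: [3.141, -0.001, 0.001]
contact_force: [0.0, -0.1, 0.5]
opening: 0.0001
gripper_force: 0.0
```

Emit:
jog_arm:
  increments:
    - [[0, -1, 0, 0, 0, 0, 0], [0, -1, 0, 0, 0, 0, 0], [0, -1, 0.5, 0, 0, 0, 0], [0, -1, 0.9, 0, 0, 0, 0], [0, -1, 0.9, 0, 0, 0, 0], [0, -1, 0.9, 0, 0, 0, 0], [0, -1, 0.9, 0, 0, 0, 0], [0, -1, 0.9, 0, 0, 0, 0]]

```text
time: 4.6
tcp_pos: [0.5044, 0.2712, 0.1688]
orientation: [-3.14, 0.001, -0.003]
contact_force: [-0.1, -0.5, 0.0]
opening: 0.0003
gripper_force: 0.0
```

Emit:
jog_arm:
  increments:
    - [[0, -0.27, 0, 0, 0, 0, 0], [0, -0.27, 0.4, 0, 0, 0, 0], [0, -0.27, 0.73, 0, 0, 0, 0], [0, -0.27, 0.73, 0, 0, 0, 0], [0, -0.27, 0.73, 0, 0, 0, 0]]

```text
time: 5.22
tcp_pos: [0.5044, 0.2985, 0.0957]
orientation: [-3.141, 0.0, -0.003]
contact_force: [0.2, 0.1, -0.2]
opening: 0.0001
gripper_force: 0.0
```

Emit:
jog_arm:
  increments:
    - [[0, 0, 0.05, 0, 0, 0, 0], [0, 0, 0.1, 0, 0, 0, 0], [0, 0, 0.13, 0, 0, 0, 0], [0, 0, 0.15, 0, 0, 0, 0], [0, 0, 0.15, 0, 0, 0, 0]]

```text
time: 5.85
tcp_pos: [0.5046, 0.2987, 0.0828]
orientation: [-3.14, 0.001, -0.005]
contact_force: [-4.1, -1.7, 27.0]
opening: 0.0004
gripper_force: 13.5
```

```bash
python3 - <<'E'
from h import *
o=bot.get_obs();print(o["tcp_pos"],o["contact_force"],o["ft_torque"],o["joint_pos"])
s=cv2.cvtColor(bot.snapshot("scene"),cv2.COLOR_RGB2BGR);t=cv2.cvtColor(bot.snapshot("top"),cv2.COLOR_RGB2BGR)
cv2.imwrite("pics/press.png",np.hstack([cv2.resize(s[150:250,340:440],(400,400),interpolation=2),cv2.resize(t[170:270,210:310],(400,400),interpolation=2)]))
E
```

```text
[0.50464983 0.29866371 0.0828262 ] [-4.08460866 -1.65708069 26.99197376] [-0.41520878  0.91844076  0.05282345] [-0.6105599   0.88795556 -0.00450996  1.81481096  0.00897241  0.43544075
 -2.19286257]
```

View pics/press.png

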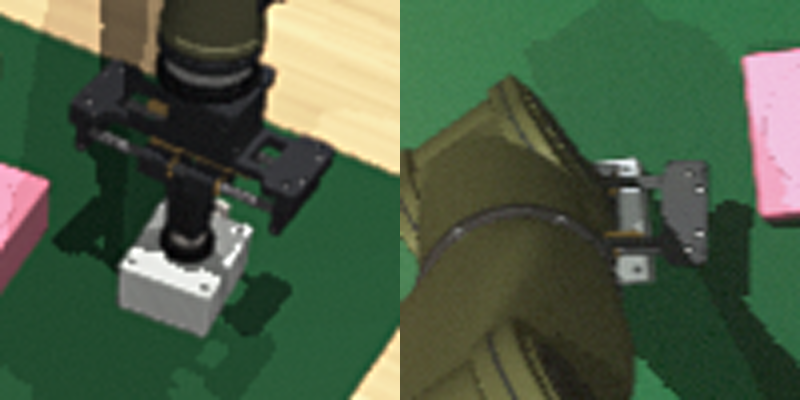

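The view shows the shut fingertips centred on the plunger, and 27 N far exceeds the 5 N spring, so it is on its end stop. Things sit about 2 mm higher than I assumed, probably the mat. I'll lift off and travel to the knob.

Emit:
jog_arm:
  increments:
    - [[0, 0, -0.1, 0, 0, 0, 0], [0, 0, -0.3, 0, 0, 0, 0], [0, 0, -0.8, 0, 0, 0, 0], [0, 0, -1, 0, 0, 0, 0], [0, 0, -1, 0, 0, 0, 0]]

```text
time: 6.58
tcp_pos: [0.5042, 0.2985, 0.1807]
orientation: [-3.14, 0.0, -0.004]
contact_force: [0.3, -0.4, -0.8]
opening: 0.0004
gripper_force: 0.0
```

Emit:
jog_arm:
  increments:
    - [[0, 0.5, -0.4, 0, 0, 0, 0.5], [0, 1, -0.4, 0, 0, 0, 0.5], [0, 1, -0.4, 0, 0, 0, 0.5]]

```text
time: 6.95
tcp_pos: [0.5031, 0.1923, 0.2183]
orientation: [3.137, -0.012, -0.004]
contact_force: [0.3, 0.3, -0.4]
opening: 0.0285
gripper_force: 0.0
```

Emit:
jog_arm:
  increments:
    - [[0, 1, 0, 0, 0, 0, 0.5], [0, 1, 0, 0, 0, 0, 0.5], [0, 1, 0, 0, 0, 0, 0.5]]

```text
time: 7.32
tcp_pos: [0.5028, 0.0952, 0.2181]
orientation: [3.139, -0.008, -0.005]
contact_force: [-0.9, 1.8, 0.3]
opening: 0.0441
gripper_force: 0.0
```

Emit:
jog_arm:
  increments:
    - [[0, 1, 0, 0, 0, 0, 0.5], [0, 1, 0, 0, 0, 0, 0.5], [0, 1, 0, 0, 0, 0, 0.5]]

```text
time: 7.7
tcp_pos: [0.5033, -0.0034, 0.2185]
orientation: [3.141, -0.006, -0.003]
contact_force: [1.1, 1.0, -1.0]
opening: 0.0442
gripper_force: 0.0
```

Emit:
jog_arm:
  increments:
    - [[0, 1, 0, 0, 0, 0, 0.5], [0, 1, 0, 0, 0, 0, 0.5], [0, 1, 0, 0, 0, 0, 0.5]]

```text
time: 8.07
tcp_pos: [0.5039, -0.1026, 0.2187]
orientation: [3.142, -0.004, -0.001]
contact_force: [0.1, 1.0, -0.1]
opening: 0.0441
gripper_force: 0.0
```

Emit:
jog_arm:
  increments:
    - [[0, 1, 0, 0, 0, 0, 0.5], [0, 1, 0, 0, 0, 0, 0.5], [0, 1, 0, 0, 0, 0, 0.5], [0, 1, 0, 0, 0, 0, 0.5]]

```text
time: 8.57
tcp_pos: [0.5045, -0.1982, 0.219]
orientation: [-3.139, -0.007, 0.0]
contact_force: [-0.7, 0.2, 0.4]
opening: 0.0443
gripper_force: 0.0
```

```bash
python3 - <<'E'
from cell import bot
o=bot.get_obs();print(o["tcp_pos"],o["orientation"],o["joint_pos"].round(3))
E
```

```text
[ 0.50452619 -0.1982098   0.21897355] [-3.13894673e+00 -6.72873881e-03  2.32479250e-05] [ 0.359  0.632 -0.112  1.86   0.104  0.656 -1.38 ]
```

Emit:
jog_arm:
  increments:
    - [[0, 0.4, 0, 0, 0, 0.2, 0.6], [0, 0.68, 0, 0, 0, 0.317, 0.6], [0, 0.68, 0.3, 0, 0, 0.317, 0.6], [0, 0.68, 0.3, 0, 0, 0.317, 0.6], [0, 0.68, 0.3, 0, 0, 0.317, 0.6], [0, 0.68, 0.3, 0, 0, 0.317, 0.6]]

```text
time: 9.32
tcp_pos: [0.5043, -0.2695, 0.1904]
orientation: [3.131, -0.259, 0.003]
contact_force: [-0.2, 0.2, 0.2]
opening: 0.053
gripper_force: 0.0
```

```bash
python3 - <<'E'
from h import *
o=bot.get_obs();print(o["tcp_pos"],o["orientation"],o["joint_pos"].round(3))
s=cv2.cvtColor(bot.snapshot("scene"),cv2.COLOR_RGB2BGR);t=cv2.cvtColor(bot.snapshot("top"),cv2.COLOR_RGB2BGR)
cv2.imwrite("pics/pre.png",np.hstack([cv2.resize(s[90:190,200:300],(400,400),interpolation=2),cv2.resize(t[170:270,400:500],(400,400),interpolation=2)]))
E
```

```text
[ 0.50430763 -0.26945047  0.1903874 ] [ 3.13063635e+00 -2.59121961e-01  2.62978113e-03] [ 0.45   0.705 -0.068  1.801  0.073  0.636 -1.396]
```

View pics/pre.png

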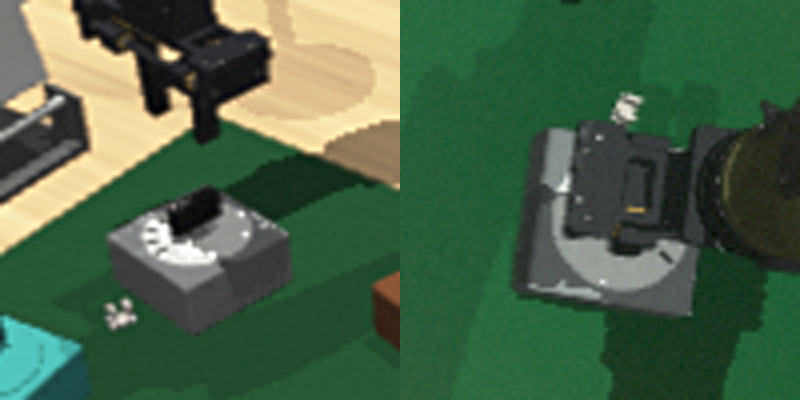

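The fingers are above the knob and aligned with it, but joint 7 (-1.40) would reach its limit after another 72° clockwise. I'll turn half round counter-clockwise first, since the grasp is the same.

Emit:
jog_arm:
  increments:
    - [[0, 0, 0, 0, 0, -0.35, 0.6], [0, 0, 0, 0, 0, -0.7, 0.6], [0, 0, 0, 0, 0, -1, 0.6]]

```text
time: 9.8
tcp_pos: [0.5037, -0.2699, 0.19]
orientation: [3.089, 0.567, 0.001]
contact_force: [0.5, 1.0, 0.2]
opening: 0.0527
gripper_force: 0.0
```

Emit:
jog_arm:
  increments:
    - [[0, 0, 0, 0, 0, -0.35, 0.6], [0, 0, 0, 0, 0, -0.7, 0.6], [0, 0, 0, 0, 0, -1, 0.6]]

```text
time: 10.18
tcp_pos: [0.5037, -0.27, 0.19]
orientation: [2.837, 1.347, 0.0]
contact_force: [-0.6, -0.3, 0.6]
opening: 0.053
gripper_force: 0.0
```

Emit:
jog_arm:
  increments:
    - [[0, 0, 0, 0, 0, -0.35, 0.6], [0, 0, 0, 0, 0, -0.7, 0.6], [0, 0, 0, 0, 0, -1, 0.6]]

```text
time: 10.55
tcp_pos: [0.5036, -0.2701, 0.1899]
orientation: [2.392, 2.035, -0.0]
contact_force: [0.9, 0.5, -0.1]
opening: 0.0528
gripper_force: 0.0
```

Emit:
jog_arm:
  increments:
    - [[0, 0, 0, 0, 0, -0.35, 0.6], [0, 0, 0, 0, 0, -0.7, 0.6], [0, 0, 0, 0, 0, -1, 0.6]]

```text
time: 10.92
tcp_pos: [0.5036, -0.2702, 0.1899]
orientation: [1.784, 2.585, -0.001]
contact_force: [0.7, 0.2, -0.8]
opening: 0.0524
gripper_force: 0.0
```

Emit:
jog_arm:
  increments:
    - [[0, 0, 0, 0, 0, -0.35, 0.6], [0, 0, 0, 0, 0, -0.7, 0.6], [0, 0, 0, 0, 0, -1, 0.6]]

```text
time: 11.3
tcp_pos: [0.5035, -0.2703, 0.1898]
orientation: [1.055, 2.959, -0.001]
contact_force: [-0.1, 0.1, -1.0]
opening: 0.0532
gripper_force: 0.0
```

Emit:
jog_arm:
  increments:
    - [[0, 0, 0, 0, 0, -0.35, 0.6], [0, 0, 0, 0, 0, -0.7, 0.6], [0, 0, 0, 0, 0, -1, 0.6], [0, 0, 0, 0, 0, -1, 0.6], [0, 0, 0, 0, 0, -1, 0.6]]

```text
time: 11.92
tcp_pos: [0.5035, -0.27, 0.1896]
orientation: [0.265, 3.13, -0.001]
contact_force: [-0.2, -0.4, 0.2]
opening: 0.0528
gripper_force: 0.0
```

```bash
python3 - <<'E'
from h import *
o=bot.get_obs();R=cv2.Rodrigues(o["orientation"])[0]
print(o["tcp_pos"],o["joint_pos"].round(3),R.round(4),"yaw",np.degrees(np.arctan2(R[1,0],R[0,0])),"shift to grip",R.T@(np.array([.505,-.270,.085])-o["tcp_pos"])*10)
E
```

```text
[ 0.50352592 -0.27001815  0.18959536] [ 0.917  0.865 -0.93   1.776  0.845  0.955  1.026] [[-9.858e-01  1.682e-01  1.000e-04]
 [ 1.682e-01  9.858e-01 -5.000e-04]
 [-2.000e-04 -5.000e-04 -1.000e+00]] yaw 170.31769910454125 shift to grip [-0.0143339   0.0031648   1.04595452]
```

Emit:
jog_arm:
  increments:
    - [[-0.014, 0, 0.4, 0, 0, 0, 0.6], [-0.014, 0, 0.7, 0, 0, 0, 0.6], [-0.014, 0, 0.9, 0, 0, 0, 0.6], [-0.014, 0, 1, 0, 0, 0, 0.6], [-0.014, 0, 1, 0, 0, 0, 0.6], [-0.014, 0, 1, 0, 0, 0, 0.6]]

```text
time: 12.68
tcp_pos: [0.5056, -0.2701, 0.0903]
orientation: [0.261, 3.129, -0.001]
contact_force: [-0.1, 0.1, -0.5]
opening: 0.053
gripper_force: 0.0
```

Emit:
jog_arm:
  increments:
    - [[0, 0, 0.04, 0, 0, 0, 0.6], [0, 0, 0.04, 0, 0, 0, 0.35], [0, 0, 0.04, 0, 0, 0, 0.3], [0, 0, 0.04, 0, 0, 0, 0.25]]

```text
time: 13.18
tcp_pos: [0.505, -0.2701, 0.0855]
orientation: [0.261, 3.131, -0.0]
contact_force: [0.1, -0.2, 0.7]
opening: 0.0248
gripper_force: 0.0
```

Emit:
jog_arm:
  increments:
    - [[0, 0, 0, 0, 0, 0, 0.2], [0, 0, 0, 0, 0, 0, 0.1], [0, 0, 0, 0, 0, 0, 0], [0, 0, 0, 0, 0, 0, 0], [0, 0, 0, 0, 0, 0, 0], [0, 0, 0, 0, 0, 0, 0]]
  force: 15

```text
time: 13.92
tcp_pos: [0.505, -0.2698, 0.0855]
orientation: [0.26, 3.131, 0.001]
contact_force: [-0.1, 1.6, 0.8]
opening: 0.018
gripper_force: 15.0
```

```bash
python3 - <<'E'
from h import *
o=bot.get_obs();R=cv2.Rodrigues(o["orientation"])[0]
print(o["tcp_pos"],o["joint_pos"].round(3),"yaw",np.degrees(np.arctan2(R[1,0],R[0,0])),o["contact_force"],o["ft_torque"])
s=cv2.cvtColor(bot.snapshot("scene"),cv2.COLOR_RGB2BGR);t=cv2.cvtColor(bot.snapshot("top"),cv2.COLOR_RGB2BGR)
cv2.imwrite("pics/grip.png",np.hstack([cv2.resize(s[110:190,210:290],(400,400),interpolation=2),cv2.resize(t[180:260,415:495],(400,400),interpolation=2)]))
E
```

```text
[ 0.50501743 -0.26983848  0.0854785 ] [ 0.856  1.002 -0.812  1.83   1.024  0.797  0.891] yaw 170.49705355592 [-0.1308013   1.58086505  0.76187192] [ 0.39774719 -0.17511952 -0.01845683]
```

View pics/grip.png

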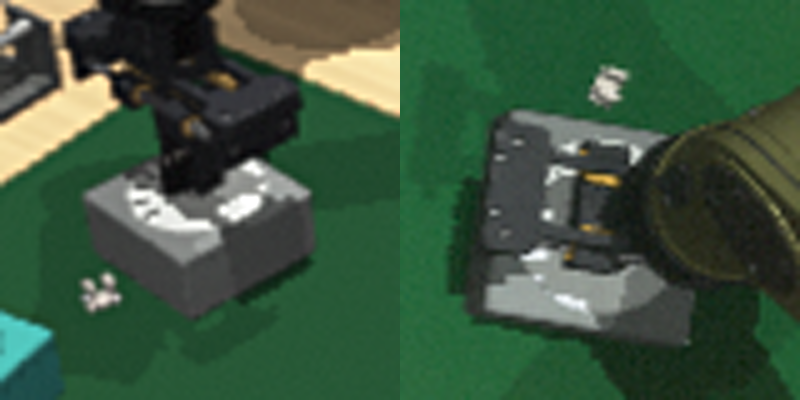

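The fingers straddle the knob and grip it (opening 18 mm, nominal 16). I'll increase the grip and see whether it squares up.

Emit:
jog_arm:
  increments:
    - [[0, 0, 0, 0, 0, 0, 0], [0, 0, 0, 0, 0, 0, 0], [0, 0, 0, 0, 0, 0, 0], [0, 0, 0, 0, 0, 0, 0]]
  force: 40

```text
time: 14.52
tcp_pos: [0.505, -0.2698, 0.0855]
orientation: [0.26, 3.131, 0.001]
contact_force: [1.2, 3.6, 0.6]
opening: 0.0166
gripper_force: 40.0
```

```bash
cat > st.py <<'E'
from h import *
o=bot.get_obs();R=cv2.Rodrigues(o["orientation"])[0]
print(o["time"],o["tcp_pos"].round(4),"yaw",np.degrees(np.arctan2(R[1,0],R[0,0])).round(2),"F",o["contact_force"].round(2),"M",o["ft_torque"].round(3),"open",round(o["opening"],4),o["gripper_force"],"q",o["joint_pos"].round(2))
E
python3 st.py
```

```text
14.525 [ 0.505  -0.2698  0.0855] yaw 170.5 F [1.22 3.61 0.65] M [ 0.606 -0.187  0.021] open 0.0166 40.00032126903534 q [ 0.86  1.   -0.81  1.83  1.02  0.8   0.89]
```

Emit:
jog_arm:
  increments:
    - [[0, 0, 0, 0, 0, 0.1, 0], [0, 0, 0, 0, 0, 0.2, 0], [0, 0, 0, 0, 0, 0.3, 0], [0, 0, 0, 0, 0, 0.4, 0], [0, 0, 0, 0, 0, 0.5, 0], [0, 0, 0, 0, 0, 0.6, 0], [0, 0, 0, 0, 0, 0.7, 0], [0, 0, 0, 0, 0, 0.8, 0], [0, 0, 0, 0, 0, 0.8, 0], [0, 0, 0, 0, 0, 0.8, 0]]

```text
time: 15.78
tcp_pos: [0.5051, -0.2697, 0.0855]
orientation: [0.904, 3.009, 0.001]
contact_force: [0.1, 3.9, 1.2]
opening: 0.0165
gripper_force: 40.0
```

```bash
python3 st.py
```

```text
15.775 [ 0.5051 -0.2697  0.0855] yaw 146.55 F [0.05 3.93 1.2 ] M [ 0.68  -0.217  0.063] open 0.0165 40.000269412994385 q [ 0.81  0.97 -0.72  1.83  0.96  0.73  0.52]
```

Emit:
jog_arm:
  increments:
    - [[0, 0, 0, 0, 0, 0.1, 0], [0, 0, 0, 0, 0, 0.2, 0], [0, 0, 0, 0, 0, 0.3, 0], [0, 0, 0, 0, 0, 0.4, 0], [0, 0, 0, 0, 0, 0.5, 0], [0, 0, 0, 0, 0, 0.6, 0], [0, 0, 0, 0, 0, 0.7, 0], [0, 0, 0, 0, 0, 0.8, 0], [0, 0, 0, 0, 0, 0.8, 0], [0, 0, 0, 0, 0, 0.8, 0]]

```text
time: 17.02
tcp_pos: [0.5052, -0.2697, 0.0855]
orientation: [1.509, 2.755, 0.001]
contact_force: [1.1, 4.0, 1.4]
opening: 0.0166
gripper_force: 40.0
```

```bash
python3 st.py
```

```text
17.025 [ 0.5052 -0.2697  0.0855] yaw 122.57 F [1.14 4.05 1.38] M [ 0.8   -0.292  0.083] open 0.0166 40.000237226486206 q [ 0.77  0.95 -0.63  1.83  0.88  0.67  0.17]
```

Emit:
jog_arm:
  increments:
    - [[0, 0, 0, 0, 0, 0.1, 0], [0, 0, 0, 0, 0, 0.2, 0], [0, 0, 0, 0, 0, 0.3, 0], [0, 0, 0, 0, 0, 0.4, 0], [0, 0, 0, 0, 0, 0.5, 0], [0, 0, 0, 0, 0, 0.6, 0], [0, 0, 0, 0, 0, 0.7, 0], [0, 0, 0, 0, 0, 0.75, 0], [0, 0, 0, 0, 0, 0.8, 0], [0, 0, 0, 0, 0, 0.8, 0], [0, 0, 0, 0, 0, 0.8, 0], [0, 0, 0, 0, 0, 0.8, 0]]

```text
time: 18.52
tcp_pos: [0.5053, -0.2697, 0.0855]
orientation: [2.05, 2.38, 0.001]
contact_force: [1.6, 4.2, 1.1]
opening: 0.016
gripper_force: 40.0
```

```bash
python3 st.py; python3 - <<'E'
from h import *
s=cv2.cvtColor(bot.snapshot("scene"),cv2.COLOR_RGB2BGR);t=cv2.cvtColor(bot.snapshot("top"),cv2.COLOR_RGB2BGR)
cv2.imwrite("pics/end.png",np.hstack([cv2.resize(s[110:190,210:290],(400,400),interpolation=2),cv2.resize(t[180:260,415:495],(400,400),interpolation=2)]))
E
```

```text
18.525 [ 0.5053 -0.2697  0.0855] yaw 98.53 F [1.62 4.23 1.11] M [ 1.032 -0.513  0.083] open 0.016 40.00014781951904 q [ 0.71  0.92 -0.53  1.84  0.78  0.6  -0.16]
```

View pics/end.png

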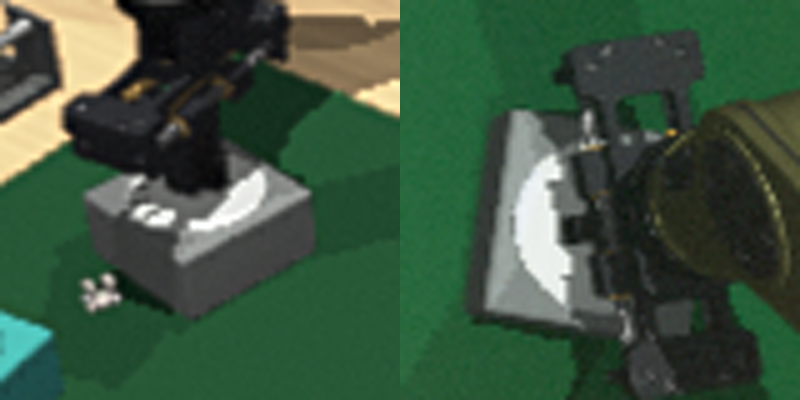

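The picture shows the knob turned with the gripper, its tail end at (575,228) pointing left. The pads sit flush at 16.0 mm, the turn is about 72°, and the moment of 0.083 N m matches the third stop. Handing in.

```bash
python3 -c "
from cell import bot
print(bot.job_done())"
```

```text
the job is handed in; nothing more can be done
None
```

I pressed the start button fully down and let it come back up, then turned the knob three clicks (about 72°) and handed the job in with the gripper still holding it at the third stop; the verdict was not shown.

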